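# Mesh the slow gear of the oat mill

## Task

Put the oat mill into its slow gear: rock the brass drive wheel by its wooden bar grip until one of its slots faces the steel slide under the red knob, and ease the red knob towards the wheel until the slide sits fully home in the slot. Leave the black knob drawn back and the porcelain cups and milk pitcher where they stand.

Things in the scene. Friction and masses are not known exactly. Their poses are not given: they have to be found in the camera images.
- wheel_grip (a point): Middle of the dark wooden bar grip on the brass drive wheel of the green oat mill, on the wheel's upright axis, 88 mm above the counter. The bar turns with the wheel (z up); it is 62 mm long along this frame's x, 14 mm thick, 68 to 106 mm above the counter. In mesh position it points at the red knob or lies square to that direction.
- spindle (a joint): Turn of the drive wheel, rad, anticlockwise from above. The wheel (50 mm radius, 37 to 55 mm above the counter) has four rim slots 28 mm wide, 20 mm deep, one under each end of the bar and two square to it; one faces the red slide at 0 and every 1.571. It starts 20 to 45 degrees off, turns both ways against 0.08 N m of friction and stays where left.
- red_knob (a point): Middle of the red gear-change knob, an upright cylinder 26 mm in diameter, 66 to 102 mm above the counter; this point at 84 mm. It starts 105 mm from the wheel's axis. This frame's -y points straight at that axis and the knob slides that way, against 2.5 N of friction, and stays where left. An alike black knob stands on the opposite side of the wheel.
- red_shift (a joint): Travel of the red knob to the wheel, m: 0 drawn back (start), about 0.003 blocked by a tooth, 0.018 fully home at the stop. The steel slide it carries (18 mm wide, tapered to 6 mm at the nose, 37 to 55 mm above the counter) starts 3 mm short of the rim; if a slot faces it within about 10 degrees the taper turns the wheel and goes in.
- black_shift (a joint): Travel of the black knob (fast gear) towards the wheel, m: 0 drawn back as at the start, 0.018 in mesh. To be left at 0.
- porcelain_cups: Two stacked white porcelain cups, 82 mm in diameter, 89 mm high, standing to the right of the mill; origin at the centre of the underside. A bystander.
- milk_pitcher: Steel milk pitcher, 72 x 113 x 104 mm, standing to the right of the mill; origin at the centre of the underside. A bystander.

How it is judged (in metres and radians):
At the end, for the whole second after the job is handed in: The red knob's slide is in a slot of the wheel, at least 14 of its 18 mm of travel; the black knob is within 4 mm of drawn back; cups and pitcher stand upright within 30 mm of where they were (value of joint red_shift above 0.014 m and value of joint black_shift below 0.004 m and distance of each of porcelain_cups, milk_pitcher from where it was at the start of the episode below 0.03 m and angle between each of porcelain_cups, milk_pitcher's own z axis and vertical below 0.2 rad); the robot touches nothing.
It fails at once if the black knob (fast gear) was pushed towards the wheel (value of joint black_shift above 0.008 m).
It also fails if it takes over 38 s, if anything falls off the work surface, if the arm or the gripper's body presses on something with over 40 N, if the wrist force passes 120 N, or if a joint passes its speed limit or range.

## Robot

A 6-joint arm with a two-finger parallel gripper is mounted at the origin on a cart in front of the work surface, level with it; the furniture and walls round the work are solid. World frame = base frame: x ahead of the robot, y to its left, z up, the work surface at z = 0. Lengths are in mm, angles in rad, forces in N, time in s.
With the tool pointing down it reaches from about 300 to 775 mm from the base axis. Payload 14.6 kg.
Tool frame: the origin (TCP) lies on the centre line of the jaws, within the pads' length; the fingertips stand 19 mm ahead of it and the grasp point (between the pads) is the TCP (bot.tip_reach is the distance from the TCP to the fingertips, in mm); z points along the fingers, y is the line along which they close (so a half turn about z gives the same grasp; the last joint's range is limited). The gripper opens to 85 mm and grips with 20 to 120 N. Pads are 22 mm wide; open, the fingers measure 114 mm over their backs; the gripper's body (76 mm by 85 mm) begins 54 mm behind the grasp point. The pads swing forward as they close: fully open they stand 13 mm farther back than shut.
Start: joints at [1.159, 0.3, 1.521, -0, 1.321, -0.067], TCP at [185.902, 517.62, 250.281] pointing down, gripper open.
Joint ranges: [-3.03, 3.03], [-0.79, 2.21], [0.23, 2.52], [-1.04, 4.18], [0, 3.07], [-2.55, 2.55]. Speed limits (rad/s): [2.22, 2.22, 2.57, 3.14, 3.14, 3.14].

## Interface

Orientations are given as a unit quaternion [w, x, y, z].
In Python, from rig import bot gives the robot as it stands. Calls block until the motion is done:
- bot.move_to(position, orientation): joint-space move of the TCP to a pose.
- bot.servo_line(position, attitude=None, speed=150, until_force=None): straight line of the TCP; attitude=None keeps the orientation; speed is the mean speed in mm/s. With until_force (N) it stops when the force on the tool has changed by that much, and returns True; else False.
- bot.move_joints(angles): joint-space move.
- bot.move_gripper(opening, grip_force=None): finger opening in mm; grip_force is the grip in N (None keeps the last); returns when the fingers have stopped.
- bot.dwell(seconds).
- bot.ik(position, orientation): joint angles nearest the present ones, or None.
- bot.read_state(): the state.
- bot.read_camera(name): name is "scene" or "top" or "wrist"; returns a dict with "image" (480x640x3 uint8, blue, green, red), "depth" (480x640 float32, mm along the optical axis (not along the pixel's ray), 0 where there is no reading), "fovy" (degrees; the focal length in pixels is half the picture's height over the tangent of half this angle, whatever the lens; pixels are square), "cx", "cy" (the principal point, pixels), "eye" and "attitude" of the camera in the world; the wrist camera has in their place "mount" (4x4, takes a point from camera to tool coordinates, whose origin is the TCP and whose axes are the flange's). Camera axes: x right, y down, z forward; pixel columns grow to the right and rows downward; lengths in mm; the calibration is good to about 2 mm. A picture is of the moment at which its call begins: read the wrist's pose just before it.
A pose or a line that the arm cannot do raises bot.MotionError and nothing moves.
- bot.finish_job(): hands the job in; it is judged then, once.
The state is a dict: "clock": time; "joint_positions": joint angles; "qvel": joint speeds; "effort": joint torques, N m; "ee_pos": TCP position; "tool_rot": TCP orientation; "ft_force": force on the tool from outside, world axes, zero at the start; "moment": the same for the moment, N m; "grip_width": finger opening in mm; "grip_force": force on a finger pad.
Only numpy, scipy, OpenCV 4.12 (cv2) and the standard library are available. Lean on these libraries where they do the work, as an engineer would, in place of code of your own. Each camera call takes 0.05 s, during which the arm holds its last target. There are 200 camera calls.

## Working session

There is one attempt and no reset: what is moved stays moved. The work goes in short steps, each a Python script; the robot and the scene stay as the last script left them, time stands still between calls to the robot, and variables do not carry over. Pictures are saved under pics/ and viewed, at most 10 in all, crops included, and the job is handed in when it is done.

```bash
mkdir -p pics; ls
python3 - <<'E'
from rig import bot
import cv2,numpy as np
for n in("scene","top"):
    c=bot.read_camera(n); cv2.imwrite(f"pics/{n}.png",c["image"]); np.savez(f"pics/{n}.npz",**c)
    print(n,c["fovy"],c["cx"],c["cy"],c["eye"],c["attitude"])
E
```

```text
pics
scene 46.67757239571395 310.0761144093879 238.77099374980295 [   81.43041729 -1123.17175718   611.62295735] [-0.5175095   0.82860004 -0.18678307  0.10352771]
top 51.62980511117827 321.859649299313 243.02123264630802 [ 374.83256107 -163.32897068 1182.60215929] [-0.04897211  0.71208041 -0.69922755  0.04029953]
```

View pics/top.png

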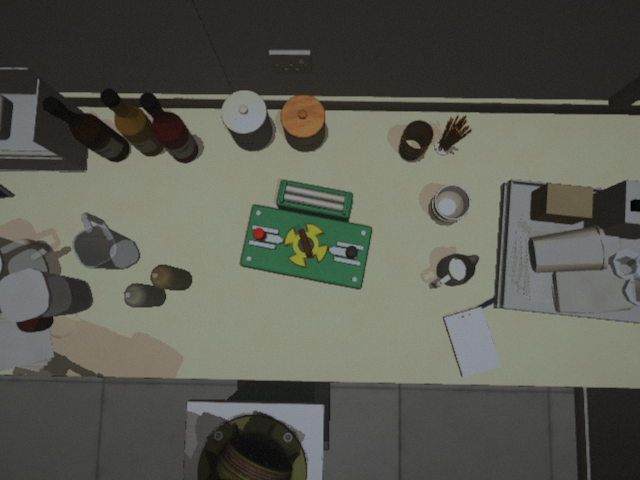

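View pics/scene.png

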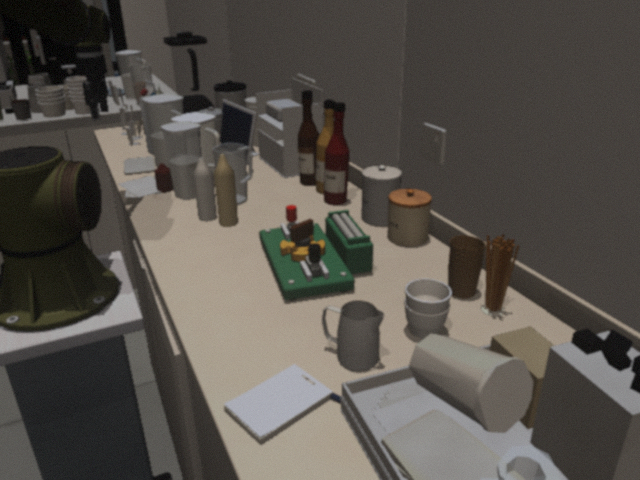

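The top view shows the red knob at about (260,234), the wheel and brown bar at (306,244), and the black knob at (352,252). The cups and pitcher stand well to the right, and a green roller box stands behind the wheel at (315,198).

```bash
cat > h.py <<'E'
import numpy as np,cv2
from scipy.spatial.transform import Rotation as R
def rot(q): return R.from_quat(np.r_[q[1:],q[0]]).as_matrix()
def ray(c,uv,z,M=None,eye=None):
    f=240/np.tan(np.radians(c["fovy"])/2)
    M=rot(c["attitude"]) if M is None else M; eye=c["eye"] if eye is None else eye
    uv=np.atleast_2d(np.asarray(uv,float))
    d=np.c_[(uv[:,0]-c["cx"])/f,(uv[:,1]-c["cy"])/f,np.ones(len(uv))]@M.T
    return eye+d*((z-eye[2])/d[:,2])[:,None]
def masks(im):
    h=cv2.cvtColor(im,cv2.COLOR_BGR2HSV).astype(int);H,S,V=h[...,0],h[...,1],h[...,2]
    return dict(red=((H<5)|(H>174))&(S>180)&(V>90),yellow=(H>20)&(H<33)&(S>150)&(V>80),brown=(H<20)&(S>60)&(V<110),black=(V<45))
E
python3 - <<'E'
from h import *
c=dict(np.load("pics/top.npz")); im=c["image"]
cv2.imwrite("pics/topcrop.png",cv2.resize(im[170:300,230:385],None,fx=5,fy=4.6,interpolation=cv2.INTER_CUBIC))
m=masks(im)
for n,z,(u,v) in(("red",102,(260,234)),("black",102,(352,252)),("yellow",55,(306,244)),("brown",106,(306,244))):
    k=np.zeros(im.shape[:2],bool);k[v-25:v+25,u-25:u+25]=1
    if n in("red","black","brown"): k[:]=0;k[v-14:v+14,u-14:u+14]=1
    p=np.argwhere(m[n]&k)[:,::-1]; P=ray(c,p,z)
    w,V=np.linalg.eigh(np.cov(P[:,:2].T)); 
    print(n,len(p),p.mean(0),P.mean(0),((P.max(0)+P.min(0))/2),np.ptp(P,0),np.degrees(np.arctan2(V[1,1],V[0,1])),np.median(c["depth"][p[:,1],p[:,0]]))
E
```

```text
red 86 [258.12790698 233.26744186] [531.17463621  -7.85899592 102.        ] [530.67846318  -7.59242626 102.        ] [20.22831376 22.15084193  0.        ] 116.29912090484991 1095.6172
black 95 [351.05263158 252.12631579] [ 492.99540818 -213.0278653   102.        ] [ 493.26613666 -212.91678536  102.        ] [26.53669349 21.9491542   0.        ] 163.74815488476534 1088.3391
yellow 680 [305.61470588 245.15147059] [ 512.42612338 -110.98703383   55.        ] [ 512.95709029 -110.64070715   55.        ] [97.2024523  98.81471722  0.        ] 104.62630522687863 1138.2478
brown 173 [305.3699422  242.84971098] [ 511.23042468 -112.69758118  106.        ] [ 510.96940702 -119.0088828   106.        ] [57.15116333 41.90130331  0.        ] -160.02952027872067 1089.1428
```

View pics/topcrop.png

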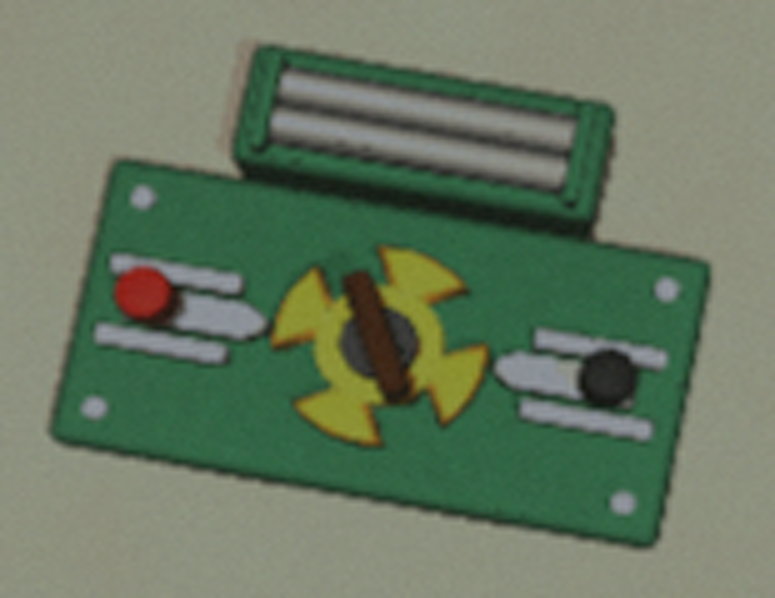

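The crop shows the bar from (357,275) to (395,400), which is about 17° in world yaw. The red axis points at 79.5°, so the wheel is about 27° off and needs a clockwise turn. Red to black measures 209 mm against 210 expected, so the centre is good. Next I go above it for a closer wrist look.

```bash
cat >> h.py <<'E'
def down(a):  # tool z down, tool y at yaw a (deg)
    a=np.radians(a);y=np.array([np.cos(a),np.sin(a),0]);z=np.array([0,0,-1.])
    q=R.from_matrix(np.c_[np.cross(y,z),y,z]).as_quat();return np.r_[q[3],q[:3]]
def wristpose(c,s):
    M=rot(s["tool_rot"]);T=np.array(c["mount"]);return M@T[:3,:3],np.array(s["ee_pos"])+M@T[:3,3]
E
python3 - <<'E'
from h import *
from rig import bot
d=np.load("pics/top.npz")["depth"];print("max height left area",1182-d[150:320,100:240][d[150:320,100:240]>0].min())
s=bot.read_state()
bot.servo_line([s["ee_pos"][0],s["ee_pos"][1],330],speed=250)
for a in(106.6,-73.4):
  for da in(0,-27): print(a,da,bot.ik([512,-110,88],down(a+da)))
q=[bot.ik([512,-110,260],down(a)) for a in(106.6,-73.4)]
a=[106.6,-73.4][int(abs(q[1][5])<abs(q[0][5]))]
bot.move_to([490,-90,290],down(a))
s=bot.read_state();c=bot.read_camera("wrist");cv2.imwrite("pics/w1.png",c["image"]);np.savez("pics/w1.npz",**c,ee_pos=s["ee_pos"],tool_rot=s["tool_rot"])
print(a,s["clock"],s["ee_pos"],s["joint_positions"])
M,e=wristpose(c,s);print(M,e)
E
```

```text
max height left area 187.13226
106.6 0 [-2.81573425e-01  4.39014720e-01  1.74613401e+00 -4.44089210e-16
  9.56443922e-01 -2.14209441e+00]
106.6 -27 [-2.81573425e-01  4.39014720e-01  1.74613401e+00 -4.44089210e-16
  9.56443922e-01 -1.67085551e+00]
-73.4 0 [-2.81573425e-01  4.39014720e-01  1.74613401e+00 -4.44089210e-16
  9.56443922e-01  9.99498246e-01]
-73.4 -27 [-2.81573425e-01  4.39014720e-01  1.74613401e+00 -4.44089210e-16
  9.56443922e-01  1.47073714e+00]
-73.4 2.9833 [490.13223591 -89.41898913 290.02821277] [-2.54022691e-01  1.54078725e-01  1.60641211e+00  9.26741588e-05
  1.38104865e+00  1.02565639e+00]
[[ 2.86729693e-01 -9.20744584e-01 -2.64604412e-01]
 [-9.58011521e-01 -2.75603079e-01 -7.91003705e-02]
 [-9.45529337e-05  2.76174500e-01 -9.61107505e-01]] [556.96980837 -70.11809027 414.18405685]
```

View pics/w1.png

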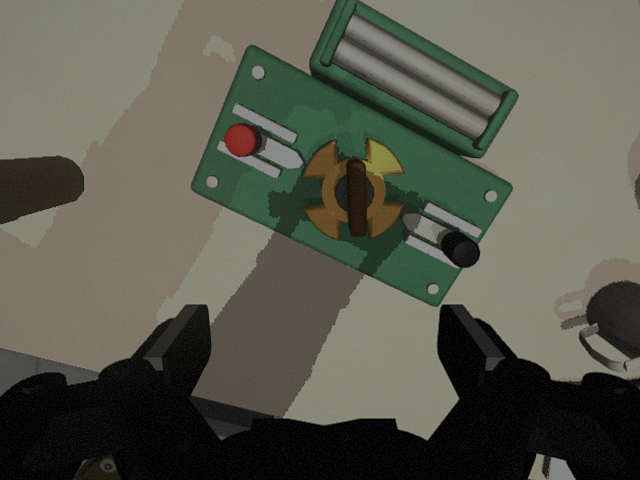

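The wrist view shows the red knob at (242,140), the bar vertical from about (357,162) to (358,235), and the black knob at (461,248). The gripper's yaw is already nearly aligned with the bar.

Run:
```python
from h import *
c=dict(np.load("pics/w1.npz"));im=c["image"];M,e=wristpose(c,c);m=masks(im)
P0=ray(c,[[357,198]],106,M,e);print(P0)
for n,z,(u,v,r) in(("red",102,(242,140,24)),("black",102,(458,250,24)),("brown",106,(357,198,45))):
    k=np.zeros(im.shape[:2],bool);k[v-r:v+r,u-r:u+r]=1
    if n=="brown": k[:]=0;k[v-45:v+45,u-13:u+13]=1
    p=np.argwhere(m[n]&k)[:,::-1]
    (cx,cy),(w,h),ang=cv2.minAreaRect(p.astype(np.float32));print(n,len(p),p.mean(0),(cx,cy),(w,h),ang)
    P=ray(c,p,z,M,e)[:,:2];W,V=np.linalg.eigh(np.cov(P.T))
    print(P.mean(0),(P.max(0)+P.min(0))/2,np.ptp((P-P.mean(0))@V,axis=0),np.degrees(np.arctan2(V[1,1],V[0,1])))
cv2.imwrite("pics/w1c.png",cv2.resize(im[100:290,200:500],None,fx=2.6,fy=2.6,interpolation=cv2.INTER_CUBIC))
```

```text
[[ 515.08414884 -110.65932328  106.        ]]
red 463 [237.93520518 141.07559395] (239.5, 140.0) (30.0, 29.0) 90.0
[530.54262147  -7.60905171] [531.57834477  -8.60970175] [22.89189573 23.28975991] 45.92426706071352
black 1063 [459.16368768 247.97742239] (457.1859130859375, 246.96353149414062) (46.90638732910156, 29.2012882232666) 39.09385299682617
[ 498.70347872 -207.5443856 ] [ 499.08049645 -206.21208004] [24.76806911 43.1572417 ] 63.944568351321855
brown 1367 [357.18873446 197.74835406] (356.5, 195.5) (85.0, 25.0) 90.0
[ 515.05453455 -110.83953312] [ 517.93550162 -111.07578391] [22.14729109 69.08759365] -159.69390468202891
```

View pics/w1c.png

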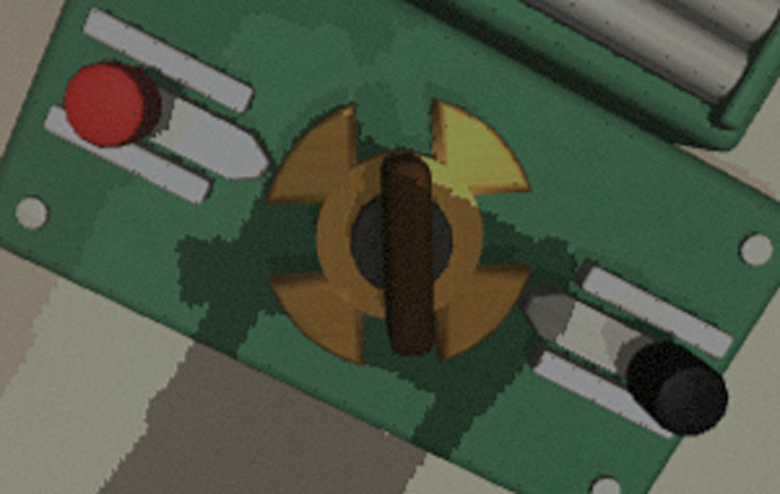

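Run:
```python
from h import *
from rig import bot
def rep(t):
    s=bot.read_state();print(t,round(s["clock"],2),np.round(s["ee_pos"],1),np.round(s["ft_force"],1),np.round(s["moment"],2),round(s["grip_width"],1),round(s["grip_force"],1));return s
p=np.array([513.5,-110.6,90])
bot.move_gripper(55)
bot.move_to(p+[0,0,60],down(-72)); rep("above")
if bot.servo_line(p,speed=80,until_force=8): rep("contact");raise SystemExit
rep("down")
bot.move_gripper(5,grip_force=20);rep("grip")
for a in(-79,-86,-93,-100.5):
    bot.move_joints(bot.ik(p,down(a)));rep(a)
bot.move_gripper(45);rep("open")
bot.servo_line(p+[0,0,80],speed=150)
bot.move_to([490,-70,250],down(-100.5))
s=bot.read_state();c=bot.read_camera("wrist");cv2.imwrite("pics/w2.png",c["image"]);np.savez("pics/w2.npz",**c,ee_pos=s["ee_pos"],tool_rot=s["tool_rot"])
```

```text
above 4.07 [ 514.  -110.7  151.3] [-0.8  0.2  0.3] [ 0.01  0.01 -0.  ] 55.3 0.0
down 4.97 [ 513.8 -110.6   90.5] [-0.5  0.5 -0.2] [-0.02 -0.04 -0.02] 54.7 0.0
grip 5.42 [ 513.7 -111.    90.4] [-1.  -5.4  3.6] [-0.62  0.08 -0.04] 13.6 21.5
-79 5.67 [ 513.7 -111.    90.4] [-0.6 -5.3  3.4] [-0.73  0.12 -0.1 ] 13.6 21.5
-86 5.92 [ 513.7 -111.    90.4] [-0.3 -4.7  2.2] [-0.71  0.02 -0.05] 13.8 21.5
-93 6.17 [ 513.7 -111.    90.4] [-1.5 -5.   3. ] [-0.75  0.1  -0.06] 13.9 21.5
-100.5 6.42 [ 513.7 -111.1   90.4] [-0.3 -5.2  2.3] [-0.74  0.09 -0.08] 14.1 21.5
open 6.83 [ 513.5 -110.5   89.9] [-0.9 -0.4  0.1] [-0.02  0.04  0.08] 45.2 0.0
```

View pics/w2.png

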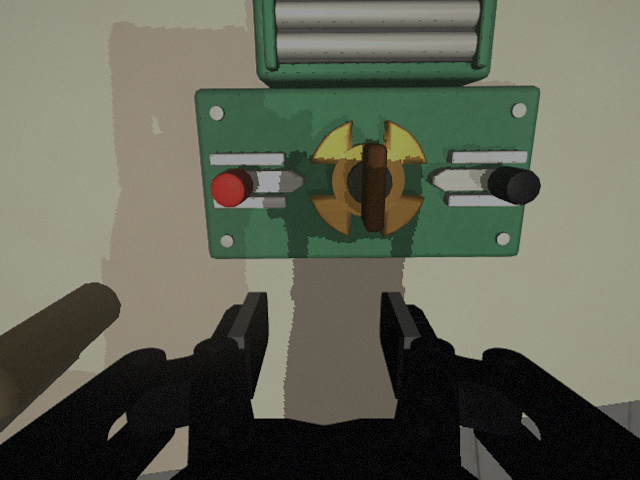

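The left slot now faces the slide nose at (303,181), between teeth at rows 160 and 200. Now I grip the red knob across its travel and ease it in.

Run:
```python
from h import *
from rig import bot
def rep(t):
    s=bot.read_state();print(t,round(s["clock"],2),np.round(s["ee_pos"],1),np.round(s["ft_force"],1),round(s["grip_width"],1),round(s["grip_force"],1));return s
u=np.array([np.cos(np.radians(79.5)),np.sin(np.radians(79.5)),0])
p=np.array([532,-7.6,88]);Q=down(-10.5)
bot.move_gripper(52)
bot.move_to(p+[0,0,80],Q);rep("above")
if bot.servo_line(p,speed=80,until_force=8): rep("contact");raise SystemExit
bot.move_gripper(15,grip_force=40);rep("grip")
print(bot.servo_line(p-u*21,speed=15,until_force=22));rep("pushed")
bot.move_gripper(52);rep("open")
bot.servo_line(p-u*18+[0,0,90],speed=150)
bot.move_to([490,-70,250],down(-100.5))
s=rep("view");c=bot.read_camera("wrist");cv2.imwrite("pics/w3.png",c["image"])
c2=bot.read_camera("top");cv2.imwrite("pics/top2.png",c2["image"])
M,e=wristpose(c,s);m=masks(c["image"])["red"];m[:,:150]=0;m[260:]=0
P=ray(c,np.argwhere(m)[:,::-1],102,M,e);print(P.mean(0),"dist to axis",(P.mean(0)-[513.7,-110.8,102])@u)
```

```text
above 9.56 [532.   -7.8 168.1] [-0.2  0.4  0.3] 51.9 0.0
grip 11.06 [531.9  -7.6  88.5] [-3.5  0.8  5.8] 24.9 38.9
True
pushed 12.28 [528.7 -25.3  88.6] [0.7 3.1 3.5] 24.9 39.1
open 12.66 [528.3 -25.6  88. ] [-0.4 -0.7 -0.1] 52.3 0.0
view 14.73 [489.9 -69.9 249.5] [0.5 0.8 0.8] 51.9 0.0
[528.04853149 -25.6028007  102.        ] dist to axis 86.3853764932842
```

View pics/w3.png

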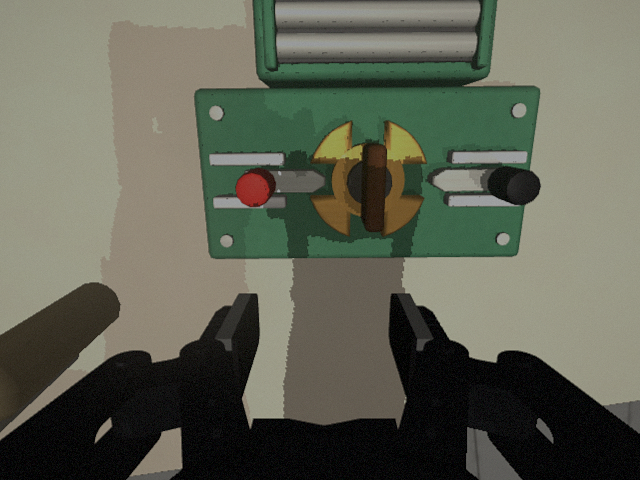

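The slide's nose at (325,181) is deep in the slot. The knob at (255,188) is 86 mm from the axis, against 87 when fully home, and it stopped there on force. The black knob is unmoved at (515,186), and the gripper is clear.

```bash
python3 -c "
from rig import bot
print(bot.finish_job())"
```

```text
the job is handed in; nothing more can be done
None
```

I handed the job in at about 15 s of the 38 s allowed: the red slide is home in its slot (about 18 mm of travel, measured from the wrist camera), the black knob is still drawn back, and the cups and pitcher were not approached; no verdict was returned.

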